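# Present a gingerbread ball to the clamped infrared thermometer

### The arm

A 6-joint arm with a two-finger parallel gripper is mounted at the origin on the work surface. World frame = base frame: x ahead of the robot, y to its left, z up, the work surface at z = 0. Lengths are in m, angles in degrees, forces in N, time in s.
With the tool pointing down it reaches from about 0.35 to 0.925 m from the base axis. Payload 6.4 kg.
Tool frame: the origin (TCP) lies on the centre line of the jaws, within the pads' length; the fingertips stand 22 mm ahead of it and the grasp point (between the pads) lies 3 mm ahead of it (bot.tips_ahead is the distance from the TCP to the fingertips, in m); x points along the fingers, y is the direction in which the jaws open and shut, and the axes are right-handed (so a half turn about x gives the same grasp; the last joint's range is limited). The gripper opens to 94 mm and grips with 3 to 60 N. Pads are 16 mm wide; open, the fingers measure 119 mm over their backs; the gripper's body (75 mm by 177 mm) begins 78 mm behind the grasp point.
Start: joints at [-81.881, 14.043, 89.255, -0, 76.702, -9.975], TCP at [0.202, -0.618, 0.227] pointing down, gripper open.
Joint ranges: [-179.41, 179.41], [-58.25, 129.5], [7.25, 145.43], [-54.29, 234.29], [11.92, 165.04], [-157.13, 157.13]. Speed limits (degrees/s): [147.25, 147.25, 180, 180, 180, 180].

### API

Orientations are given as a 3x3 rotation matrix whose columns are the frame's x, y, z axes.
In Python, from bench import bot, vision, search_frame, tip_of gives the robot as it stands.
- The arm moves only by the tool move_arm, never from a script. Its argument "steps" is a list of rows, each an object with "xyz": the shift along the world's x, y, z in m, a list of three; "angular": the turn, a rotation vector about the world's x, y, z in rad, a list of three; "grip": the opening, from 0 (shut) to 1 (fully open). A call has 1 to 8 rows; each row shifts and turns the pose as measured when the row begins; what a row does not reach is not made up. A row lasts 1/12 s, in which the tool goes at most 41.7 mm and 7.16 degrees, less where a joint would pass 70% of its speed; a pose out of reach is approached as far as the arm can. A call with a gripper value outside its range is refused whole. The fingers move at their own pace and stop on an object; the grip force is fixed at half the most. Time passes only in rows, so rows that do not move let the fingers close. It gives the time, the measured TCP pose, the force and the opening at its end, in the units of the state.
- bot.state(): the state, without advancing time (a new reading comes with each control period).
- vision.snapshot(name): name is "scene" or "side" or "wrist"; returns a dict with "image" (480x640x3 uint8, blue, green, red), "fx", "fy", "cx", "cy" (pixels), "R" (3x3) and "t" (3): a world point X has camera coordinates R X + t. Camera axes: x right, y down, z forward; pixel columns grow to the right and rows downward; lengths in m; the calibration is good to about 2 mm. A picture is of the moment at which its call begins. There is no depth.
- bot.job_done(): hands the job in, once; it reports no verdict.
Trained networks look in a picture, given as the dict that the camera call returned (one of the last four; its "shot" number tells which), for a name from the list of things; names that differ only in an ending like _2 or _b are one class to them, and where a whole thing is asked for, a point or a joint stands for the part that bears it (a point fixed in the world has none). Each returns a list of dicts, best first, with "confidence" (0 to 1); they miss things now and then, are a little off and sometimes report something else, mostly with a low value. They report only what shows in the picture. A call takes as long as a camera call. They do not tell look-alikes from the thing itself.
- search_frame(thing, picture): "box" ([centre column, centre row, width, height] in pixels, round what is visible of it).
- tip_of(thing, picture): "point" ([column, row] in pixels: a listed point, or the origin of a listed thing).
The state is a dict: "time_s": time; "q": joint angles; "joint_velocities": joint speeds; "tau": joint torques, N m; "tcp_pos": TCP position; "eef_rot": TCP orientation; "ft_force": force on the tool from outside, world axes, zero at the start; "ft_torque": the same for the moment, N m; "width": finger opening in m.
Only numpy, scipy, OpenCV 4.12 (cv2) and the standard library are available. Lean on these libraries where they do the work, as an engineer would, in place of code of your own. Each camera call takes 0.05 s, during which the arm holds its last target.

### The job

Switch on the clamped infrared thermometer: squeeze its red trigger fully home, then let it spring right back (it then goes on reading by itself). Then take the white sample dish by its two long sides, lift it clear of the bench as it stands, crosswise to the thermometer's line of sight, and only then give it a quarter turn (either way) so that it lies end-on to the lens and your fingers do not block the view. Finish still holding the dish in the air, level and still, with the gingerbread ball at lens height straight in front of the lens and about 12 cm from it; keep the dish level and the ball in the middle of the dish all the time, do not touch the ball, and leave the other things where they are.

Things in the scene. Friction and masses are not known exactly. Their poses are not given: they have to be found in the camera images.
- thermometer: Pistol-shaped infrared thermometer, yellow and dark grey, fixed on its side in a steel bench stand. Origin: on the bench under the stand's middle; x: level, line of sight out of the lens; y: level, down its handle; z up. Barrel 130 mm above the bench along x, from -84 to 80 mm, 50 mm wide, 42 high; clamp round it 62 mm wide, top 157 mm up; foot 150 x 120 x 12 mm round the origin.
- handle (a point): Middle of the dark grey pistol grip, which lies level and sticks out sideways, 130 mm above the bench, at x = -35, y = 65 mm in the thermometer's frame (same axes). Handle 36 mm thick in x (back at x = -53, front at x = -17), 32 mm high, from y = 25 to 120 mm; then a yellow butt 42 mm thick to y = 140. Free space below it, bar the foot.
- trigger (a joint): Red sprung trigger in front (+x) of the handle; hinges about an upright axis at x = 0, y = 30 mm of the thermometer's frame and swings to the handle: 0 rad at rest, 0.28 home on its stop (clear of the handle). Spring 3 N at rest, 6 N home, at 30 mm from the hinge. Trigger front to handle back: 57 mm at rest; when home about 50 mm, 27 mm from the hinge. Springs back when let go.
- trigger_face (a point): Middle of the trigger's front face. The trigger is a bar 48 mm long (along y at rest, from y = 30 to 78 mm), 9 mm thick, 18 mm high; this point lies 30 mm from its hinge, at rest at x = 4.5, y = 60, height 130 mm in the thermometer's frame. Moves with the trigger.
- lens (a point): Centre of the lens front, 130 mm above the bench, at x = 80, y = 0 mm in the thermometer's frame; looks along +x. Axes as the thermometer's.
- dish: White oblong sample dish, 240 g. Origin: centre of underside; x: long axis; z up. 150 x 64 mm, rounded corners; long sides straight and upright, 28 mm high over the middle 100 mm, ends 21 mm. Dished floor: 9 mm above the underside in the middle, rising 6 degrees to the ends, 8 to the sides. Starts on the bench ahead of the lens, long axis within 15 degrees of square to the line of sight.
- ball_center (a point): Centre of the loose gingerbread ball, brown with pale sugar specks, 36 mm in diameter, 22 g, free to roll in the dish. It starts in the middle of the dish, its centre 27 mm above the dish's underside.
- loaf_tin: Bystander: loaf in a metal tin 210 x 100 mm, 78 mm high; origin under its centre, x its length. Leave alone.
- spice_jar: Bystander: brown jar with a steel lid, 54 mm across, 68 mm high; origin under its centre. Leave alone.
- scraper: Bystander: dough scraper lying flat, steel blade 75 x 120 mm with a wooden handle, 20 mm high; origin on the bench below the blade. Leave alone.
Things that resemble listed ones, but are neither listed nor needed, are in the scene too. What is shaped like the dish but black is not meant.

How it is judged (in metres and radians):
On the way, in this order (a step that is already met when the one before it is completed fails the run):
1. the trigger is squeezed home (value of joint trigger above 0.22 rad), for 0.15 s.
2. the trigger has sprung back, let go (value of joint trigger below 0.03 rad and contact force between the fingers and thermometer below 0.2 N), for 0.1 s.
3. the dish is lifted clear of the bench, still crosswise to the line of sight (height (world z) of dish above 0.025 m and angle between the x axis of dish and the x axis of thermometer, either way round above 1.05 rad and contact force between the fingers and dish above 1 N), for 0.1 s.
At the end, for the whole second after the job is handed in: Trigger at rest. Dish gripped across its width near the middle, in the air, still, over 80 mm up, level within 5 degrees, long axis within 10 degrees of the line of sight. Ball within 12 mm of the dish middle, 80 to 170 mm ahead of the lens, within 16 mm of the line of sight sideways and in height (value of joint trigger below 0.03 rad and height (world z) of dish above 0.08 m and contact force between the fingers and dish above 1 N and contact force between dish and thermometer below 0.1 N and angle between the x axis of dish and the x axis of thermometer, either way round below 0.17 rad and angle between dish's own z axis and vertical below 0.09 rad and horizontal distance between ball_center and dish below 0.012 m and z of ball_center in the frame of dish between 0.02 and 0.035 m and x of ball_center in the frame of lens between 0.08 and 0.17 m and y of ball_center in the frame of lens between -0.016 and 0.016 m and z of ball_center in the frame of lens between -0.016 and 0.016 m and y of the grasp point in the frame of dish between -0.02 and 0.02 m and x of the grasp point in the frame of dish between -0.05 and 0.05 m and linear speed of dish below 0.03 m/s and angular speed of dish below 0.15 rad/s); the arm keeps its last pose, push and grip.
It fails at once if the loaf tin, the spice jar or the dough scraper is pushed 20 mm away (distance of any of loaf_tin, spice_jar, scraper from where it was at the start of the episode above 0.02 m).
It fails at once if the ball rolls out of the middle of the dish (22 mm off) (horizontal distance between ball_center and dish above 0.022 m).
It fails at once if the ball is touched (contact force between the fingers and ball above 0.3 N).
It fails at once if the dish is tipped (12 degrees) (angle between dish's own z axis and vertical above 0.21 rad).
It also fails if it takes over 54 s, if anything falls off the work surface, if the arm or the gripper's body presses on something with over 40 N, if the wrist force passes 120 N, or if a joint passes its speed limit or range.

## Working session

There is one attempt and no reset: what is moved stays moved. The work goes in short steps, Python scripts to look and compute and a tool call to move; the robot and the scene stay as the last step left them, time stands still between calls to the robot, and variables do not carry over. Pictures are saved under pics/ and viewed, and the job is handed in when it is done.

Besides the shell and the picture viewer there is one more tool, called after "Emit:" as a command line: name --argument value ..., lists and objects as JSON in quotes. move_arm: Moves the arm, as the interface text tells. Its arguments: {"type":"object","properties":{"steps":{"type":"array"}},"required":["steps"]}

```bash
ls; mkdir -p pics
cat > h.py <<'E'
import numpy as np, cv2
from bench import bot, vision, search_frame, tip_of
def ray(s,p):
    R=np.array(s["R"]);t=np.array(s["t"])
    d=np.array([(p[0]-s["cx"])/s["fx"],(p[1]-s["cy"])/s["fy"],1.])
    return -R.T@t, R.T@d
def atz(s,p,z):
    o,d=ray(s,p); return o+d*(z-o[2])/d[2]
def tri(obs):
    A=np.zeros((3,3));b=np.zeros(3)
    for s,p in obs:
        o,d=ray(s,p);d=d/np.linalg.norm(d);P=np.eye(3)-np.outer(d,d);A+=P;b+=P@o
    x=np.linalg.solve(A,b)
    r=[np.linalg.norm((np.eye(3)-np.outer(d/np.linalg.norm(d),d/np.linalg.norm(d)))@(x-o)) for o,d in [ray(s,p) for s,p in obs]]
    return x,r
def proj(s,X):
    c=np.array(s["R"])@np.array(X)+np.array(s["t"]); return np.array([s["fx"]*c[0]/c[2]+s["cx"],s["fy"]*c[1]/c[2]+s["cy"]])
E
python3 - <<'E'
from h import *
np.set_printoptions(precision=4,suppress=True)
print(bot.state())
for n in ["scene","side","wrist"]:
    s=vision.snapshot(n); cv2.imwrite(f"pics/{n}0.png",s["image"])
    print(n,"cam",-np.array(s["R"]).T@np.array(s["t"]), s["fx"])
    for th in ["thermometer","handle","trigger_face","lens","dish","ball_center","loaf_tin","spice_jar","scraper"]:
        for r in tip_of(th,s)[:3]:
            print(th,np.round(r["point"],1),round(r["confidence"],2), atz(s,r["point"],{"handle":.13,"trigger_face":.13,"lens":.13,"ball_center":.027}.get(th,0)))
E
```

```text
pics
{'time_s': 0.0, 'q': array([-81.883 ,  14.0838,  89.3238,  -0.0001,  76.702 ,  -9.9764]), 'joint_velocities': array([-0.0188, -0.0247, -0.0827, -0.0434, -0.0385, -0.022 ]), 'tau': array([ -0.0001, -41.5835, -31.4605,   0.0685,   0.0332,  -0.0001]), 'tcp_pos': array([ 0.2018, -0.6173,  0.2264]), 'eef_rot': array([[-0.0003,  0.3106, -0.9506],
       [ 0.0019, -0.9505, -0.3106],
       [-1.    , -0.0019, -0.0003]]), 'ft_force': array([-0.8465,  0.0329,  0.7034]), 'ft_torque': array([ 0.0207,  0.0041, -0.0379]), 'width': 0.09370737354771892}
scene cam [1.4544 0.4657 0.9465] 510.8051972278476
thermometer [406.1 274.5] 0.88 [0.4852 0.2378 0.    ]
handle [415.3 259.5] 0.73 [0.5607 0.2718 0.13  ]
lens [384.1 228.1] 0.85 [0.4833 0.1642 0.13  ]
dish [311.9 241.4] 0.97 [ 0.4758 -0.0462  0.    ]
dish [273.  213.3] 0.87 [ 0.4112 -0.2124  0.    ]
ball_center [311.1 230.6] 0.7 [ 0.4628 -0.0551  0.027 ]
loaf_tin [163.5 231.8] 0.79 [ 0.6297 -0.455   0.    ]
spice_jar [310.3 331.3] 0.6 [0.7679 0.0987 0.    ]
scraper [515.9 265.3] 0.68 [0.321  0.4895 0.    ]
side cam [-0.3252  0.8875  0.8476] 597.752457972245
thermometer [279.2 326.2] 0.92 [0.4816 0.2444 0.    ]
handle [244.7 269.5] 0.89 [0.5531 0.271  0.13  ]
trigger_face [249.1 253.7] 0.38 [0.5957 0.2252 0.13  ]
lens [303.6 266.8] 0.96 [0.4707 0.1758 0.13  ]
dish [431.1 260. ] 0.81 [ 0.4032 -0.2043  0.    ]
dish [325.3 239.8] 0.79 [ 0.6691 -0.0842  0.    ]
dish [370.8 278.7] 0.59 [ 0.4584 -0.0331  0.    ]
ball_center [369.  268.3] 0.43 [ 0.4659 -0.0338  0.027 ]
loaf_tin [306.3 263.1] 0.37 [0.6224 0.0305 0.    ]
spice_jar [253.2 252.8] 0.81 [0.7582 0.0949 0.    ]
spice_jar [306.9 262.8] 0.32 [0.6223 0.0285 0.    ]
scraper [230.7 429.4] 0.88 [0.3254 0.4951 0.    ]
wrist cam [ 0.2756 -0.5922  0.386 ] 333.11675716342927
```

View pics/scene0.png

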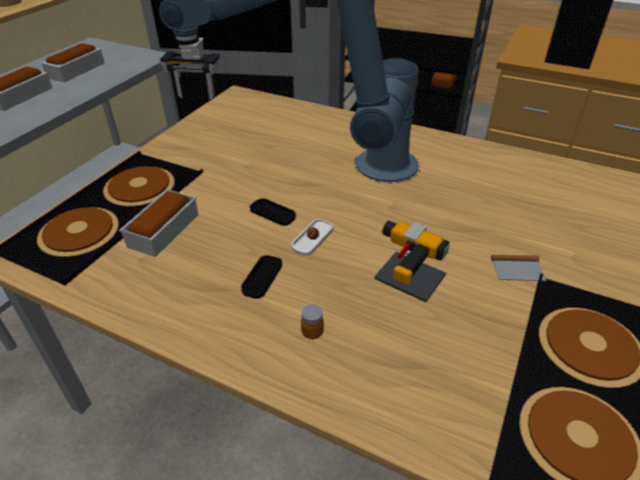

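View pics/side0.png

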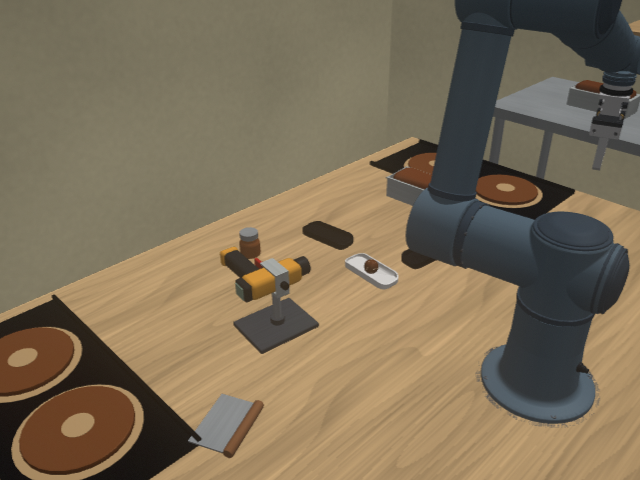

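The white dish is at (312,240) in the scene picture and (371,270) in the side picture. The other two dish shapes are black. The thermometer is at (415,245) in scene and (275,275) in side, with its lens towards -y and its handle towards +x. Next I triangulate these.

Run:
```python
from h import *
np.set_printoptions(precision=4,suppress=True)
S={n:vision.snapshot(n) for n in ["scene","side"]}
for th in ["thermometer","handle","trigger_face","lens","ball_center","spice_jar","scraper","dish"]:
    c={n:tip_of(th,S[n])[:3] for n in S}
    for a in c["scene"]:
        for b in c["side"]:
            x,r=tri([(S["scene"],a["point"]),(S["side"],b["point"])])
            if r[0]<.02: print(th,x,np.round(r[0]*1000,1),round(a["confidence"],2),round(b["confidence"],2))
for n,(x,y,w,h) in {"scene":(370,200,120,110),"side":(215,220,120,140)}.items():
    cv2.imwrite(f"pics/{n}_c.png",cv2.resize(S[n]["image"][y:y+h,x:x+w],None,fx=4.2,fy=4.2,interpolation=cv2.INTER_CUBIC))
```

```text
thermometer [ 0.4838  0.2375 -0.0022] 5.2 0.82 0.9
handle [0.5579 0.2716 0.1271] 5.6 0.64 0.97
trigger_face [0.5498 0.2288 0.1327] 3.9 0.59 0.45
lens [0.4757 0.1654 0.1338] 0.9 0.7 0.59
ball_center [ 0.468  -0.0479  0.0287] 3.0 0.55 0.64
spice_jar [ 0.7665  0.0926 -0.0055] 2.2 0.64 0.64
scraper [ 0.3229  0.4906 -0.0006] 0.6 0.61 0.93
dish [ 0.4656 -0.0473 -0.0055] 2.0 0.96 0.97
dish [0.5629 0.0047 0.0863] 4.1 0.96 0.61
dish [ 0.4169 -0.2121  0.0002] 3.6 0.74 0.94
dish [ 0.5668 -0.1621 -0.1165] 2.5 0.58 0.97
dish [ 0.6641 -0.0918 -0.0022] 0.3 0.58 0.61
```

Emit:
move_arm --steps '[{"xyz": [0.012,0.04,0.02],"angular": [0,0,-0.1],"grip": 1},{"xyz": [0.012,0.04,0.02],"angular": [0,0,-0.1],"grip": 1},{"xyz": [0.012,0.04,0.01],"angular": [0,0,-0.1],"grip": 1},{"xyz": [0.012,0.04,0.01],"angular": [0,0,0],"grip": 1},{"xyz": [0.012,0.04,0.01],"angular": [0,0,0],"grip": 1},{"xyz": [0.012,0.04,0.0],"angular": [0,0,0],"grip": 1},{"xyz": [0.012,0.04,0.0],"angular": [0,0,0],"grip": 1},{"xyz": [0.012,0.04,0.0],"angular": [0,0,0],"grip": 1}]'

```text
time_s: 3.07
tcp_pos: [0.2919, -0.3052, 0.2905]
eef_rot: [[0.003, -0.011, -1.0], [0.006, -1.0, 0.011], [-1.0, -0.006, -0.003]]
ft_force: [1.7, 0.3, 0.8]
width: 0.0941
```

Emit:
move_arm --steps '[{"xyz": [0.016,0.04,0.01],"angular": [0,0,0],"grip": 1},{"xyz": [0.016,0.04,0.01],"angular": [0,0,0],"grip": 1},{"xyz": [0.016,0.04,0.01],"angular": [0,0,0],"grip": 1},{"xyz": [0.016,0.04,0.01],"angular": [0,0,0],"grip": 1},{"xyz": [0.016,0.04,0.0],"angular": [0,0,0],"grip": 1},{"xyz": [0.016,0.04,0.0],"angular": [0,0,0],"grip": 1},{"xyz": [0.016,0.04,0],"angular": [0,0,0],"grip": 1},{"xyz": [0.016,0.03,0],"angular": [0,0,0],"grip": 1}]'

```text
time_s: 3.73
tcp_pos: [0.4113, -0.0037, 0.3311]
eef_rot: [[0.014, -0.016, -1.0], [0.002, -1.0, 0.016], [-1.0, -0.002, -0.014]]
ft_force: [-0.0, -1.0, 0.2]
width: 0.0939
```

```bash
cat > w.py <<'E'
from h import *
import sys,pickle
np.set_printoptions(precision=4,suppress=True)
k=sys.argv[1]; things=sys.argv[2].split(",")
s=vision.snapshot("wrist"); cv2.imwrite(f"pics/w{k}.png",s["image"]); pickle.dump(s,open(f"w{k}.pkl","wb"))
print("cam",-np.array(s["R"]).T@np.array(s["t"]))
D={}
for th in things:
    D[th]=tip_of(th,s)[:2]
    for r in D[th]: print(th,np.round(r["point"],1),round(r["confidence"],2), atz(s,r["point"],{"handle":.13,"trigger_face":.13,"lens":.13,"ball_center":.027}.get(th,0)))
pickle.dump(D,open(f"d{k}.pkl","wb"))
print(bot.state()["tcp_pos"],bot.state()["time_s"])
E
python3 w.py 1 thermometer,handle,trigger_face,lens,dish,ball_center
```

```text
cam [ 0.4866 -0.0036  0.4907]
thermometer [148.8 150.3] 0.57 [0.4927 0.2479 0.    ]
trigger_face [86.  90.5] 0.55 [0.5502 0.2357 0.13  ]
lens [164.  156.7] 0.56 [0.4843 0.1662 0.13  ]
dish [465.2 192.1] 0.65 [ 0.4256 -0.2081  0.    ]
dish [353.7 160.1] 0.61 [ 0.4741 -0.0443  0.    ]
ball_center [352.8 163.7] 0.72 [ 0.4701 -0.0408  0.027 ]
[ 0.4109 -0.0074  0.3303] 4.0833
```

View pics/w1.png

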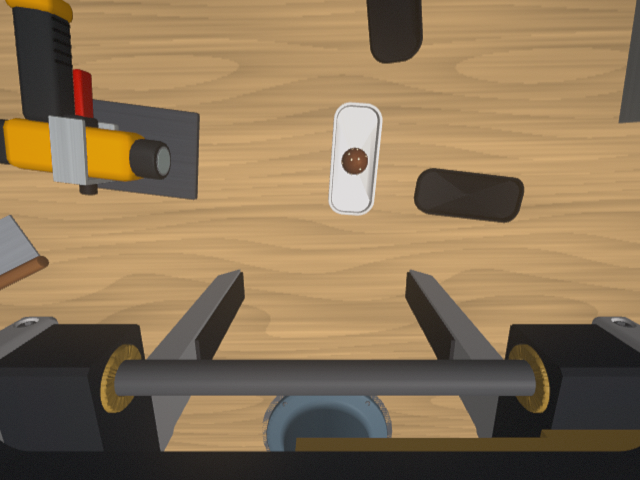

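View pics/side_c.png

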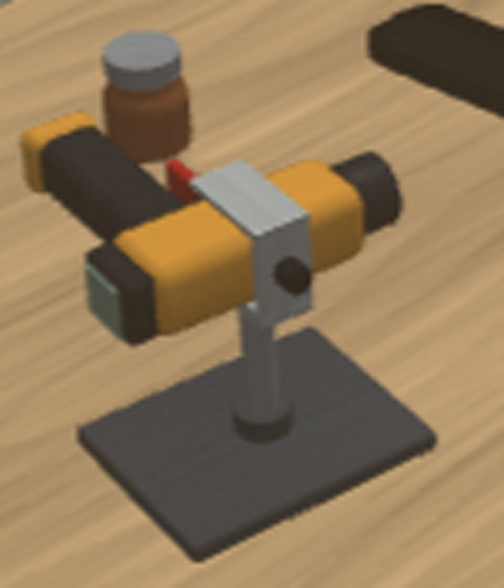

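View pics/scene_c.png

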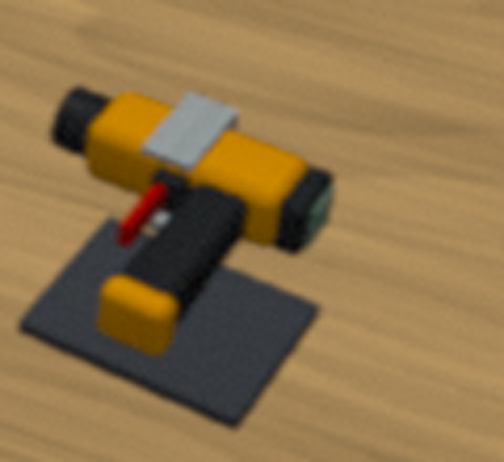

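Run:
```python
import pickle
from h import *
np.set_printoptions(precision=4,suppress=True)
s=pickle.load(open("w1.pkl","rb"))
print(np.array(s["R"]))
for n,p,z in [("footR1",(199,113),.012),("footR2",(196,198),.012),("lens",(164,157),.13),("handle L",(22,103),.14),("handle Ltop",(10,10),.14),("handle R",(72,110),.13),("handle Rtop",(70,18),.13),("trig",(89,70),.139),("dish1",(356,104),.021),("dish2",(350,213),.021),("barrel top1",(85,100),.14),("barrel 2",(160,115),.14)]:
    print(n,atz(s,p,z))
```

```text
[[-0.0172 -0.9999 -0.0021]
 [-0.9677  0.0161  0.2517]
 [-0.2516  0.0064 -0.9678]]
footR1 [0.5401 0.1664 0.012 ]
footR2 [0.4251 0.1836 0.012 ]
lens [0.484  0.1662 0.13  ]
handle L [0.5381 0.2945 0.14  ]
handle Ltop [0.6184 0.2858 0.14  ]
handle R [0.5321 0.2536 0.13  ]
handle Rtop [0.6144 0.2383 0.13  ]
trig [0.5668 0.2232 0.139 ]
dish1 [ 0.5467 -0.0452  0.021 ]
dish2 [ 0.4011 -0.0376  0.021 ]
barrel top1 [0.5398 0.2317 0.14  ]
barrel 2 [0.5246 0.1599 0.14  ]
```

Emit:
move_arm --steps '[{"xyz": [0.0,0.04,0.0],"angular": [0,0,0],"grip": 1},{"xyz": [0.0,0.04,0.0],"angular": [0,0,0],"grip": 1},{"xyz": [0.0,0.04,0.0],"angular": [0,0,0],"grip": 1},{"xyz": [0.0,0.04,0.0],"angular": [0,0,0],"grip": 1},{"xyz": [0.0,0.04,0],"angular": [0,0,0],"grip": 1}]'

```text
time_s: 4.5
tcp_pos: [0.4119, 0.1847, 0.3308]
eef_rot: [[0.015, -0.057, -0.998], [-0.001, -0.998, 0.057], [-1.0, 0.0, -0.015]]
ft_force: [0.4, 0.2, -0.0]
width: 0.0938
```

```bash
python3 w.py 2 thermometer,handle,trigger_face,lens,ball_center,dish
```

```text
cam [0.4869 0.1822 0.4905]
thermometer [278.5 146.2] 0.77 [0.4987 0.2468 0.    ]
handle [224.7  78.6] 0.77 [0.5632 0.2771 0.13  ]
handle [280.7 148.6] 0.51 [0.493  0.2276 0.13  ]
trigger_face [270.   90.6] 0.66 [0.5496 0.2332 0.13  ]
lens [341.9 156.5] 0.86 [0.4813 0.1641 0.13  ]
ball_center [492.3 153.7] 0.57 [ 0.4717 -0.0437  0.027 ]
dish [591.9 178.8] 0.95 [ 0.4269 -0.2039  0.    ]
dish [482.9 153. ] 0.6 [ 0.4725 -0.0434  0.    ]
[0.4122 0.1829 0.3306] 4.85
```

View pics/w2.png

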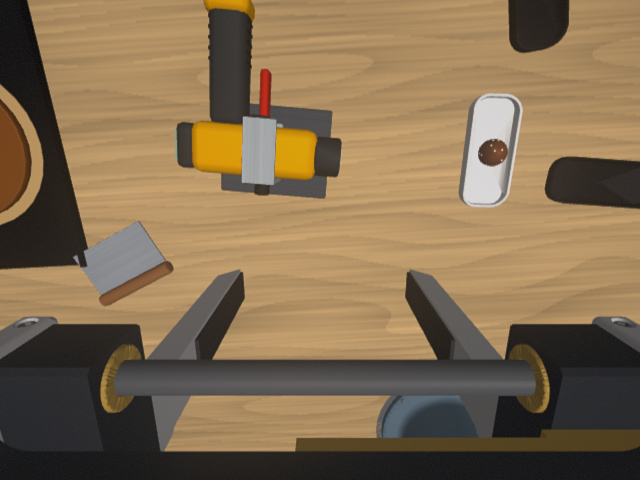

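The second wrist picture shows the lens at (341,157), the trigger tip at (265,72), the handle around (230,65), the foot corners at (332,111), (325,198) and (222,188), and the white dish at (490,150) with its ball at (492,153). Now I fit the poses.

```bash
cat > fit.py <<'E'
import pickle
from h import *
from scipy.optimize import least_squares
np.set_printoptions(precision=4,suppress=True)
s1=pickle.load(open("w1.pkl","rb"));s2=pickle.load(open("w2.pkl","rb"))
# model pts: (snap, pixel, model xyz)
O=[(s2,(332,111),(.075,.06,.012)),(s2,(325,198),(.075,-.06,.012)),(s2,(222,188),(-.075,-.06,.012)),
(s1,(199,113),(.075,.06,.012)),(s1,(196,198),(.075,-.06,.012)),
(s2,(341.9,156.5),(.08,0,.13)),(s1,(164,157),(.08,0,.13)),
(s2,(265,70),(0,.078,.137)),(s2,(270,90.6),(.0045,.06,.13)),(s1,(86,90.5),(.0045,.06,.13)),
(s2,(224.7,78.6),(-.035,.065,.13))]
def world(p,m):
    c,s=np.cos(p[2]),np.sin(p[2]); return np.array([p[0]+c*m[0]-s*m[1],p[1]+s*m[0]+c*m[1],m[2]])
def f(p): return np.concatenate([proj(s,world(p,m))-np.array(px) for s,px,m in O])
r=least_squares(f,[.485,.24,-1.6],loss="soft_l1",f_scale=2.)
p=r.x;print("pose",p,np.degrees(p[2]));print(f(p).reshape(-1,2))
for n,m in dict(lens=(.08,0,.13),grasp=(-.028,.057,.13),target=(.2,0,.13)).items(): print(n,world(p,m))
for nm,a,b in [("lens",(164,156.7),(341.9,156.5)),("trig",(86,90.5),(270,90.6)),("ball",(352.8,163.7),(492.3,153.7))]:
    print(nm,tri([(s1,a),(s2,b)]))
# dish
def g(s,pts): 
    for px,z in pts: print(px,atz(s,px,z))
g(s2,[((502,94),.021),((485,206),.021)]); g(s1,[((359,104),.021),((351,214),.021)])
E
python3 fit.py
python3 - <<'E'
import cv2
im=cv2.imread("pics/w2.png")
cv2.imwrite("pics/w2d.png",cv2.resize(im[80:220,440:540],None,fx=4,fy=4,interpolation=cv2.INTER_CUBIC))
cv2.imwrite("pics/w2t.png",cv2.resize(im[0:210,170:350],None,fx=2.8,fy=2.8,interpolation=cv2.INTER_CUBIC))
im=cv2.imread("pics/w1.png")
cv2.imwrite("pics/w1d.png",cv2.resize(im[90:230,310:410],None,fx=4,fy=4,interpolation=cv2.INTER_CUBIC))
E
```

```text
pose [ 0.4925  0.2481 -1.7164] -98.33984162712925
[[ 2.7253 -1.0215]
 [ 1.774   0.3937]
 [ 0.2511  1.2088]
 [ 0.8313 -0.6748]
 [ 0.9594  1.9928]
 [-4.5337  0.7057]
 [-2.1041  3.1272]
 [-1.7994 -2.7758]
 [-1.8135 -1.5915]
 [ 0.556  -1.1365]
 [ 4.0383  1.2418]]
lens [0.4809 0.1689 0.13  ]
grasp [0.5529 0.2675 0.13  ]
target [0.4635 0.0502 0.13  ]
lens (array([0.4829, 0.1643, 0.1341]), [np.float64(0.0014928930707174422), np.float64(0.0014928930707174249)])
trig (array([0.5491, 0.2326, 0.1346]), [np.float64(0.00025733687350479924), np.float64(0.00025733687350476715)])
ball (array([ 0.4711, -0.0402,  0.0342]), [np.float64(0.0007920390409072093), np.float64(0.0007920390409073023)])
(502, 94) [ 0.5469 -0.0542  0.021 ]
(485, 206) [ 0.3997 -0.0412  0.021 ]
(359, 104) [ 0.5466 -0.0492  0.021 ]
(351, 214) [ 0.3997 -0.039   0.021 ]
```

View pics/w2t.png

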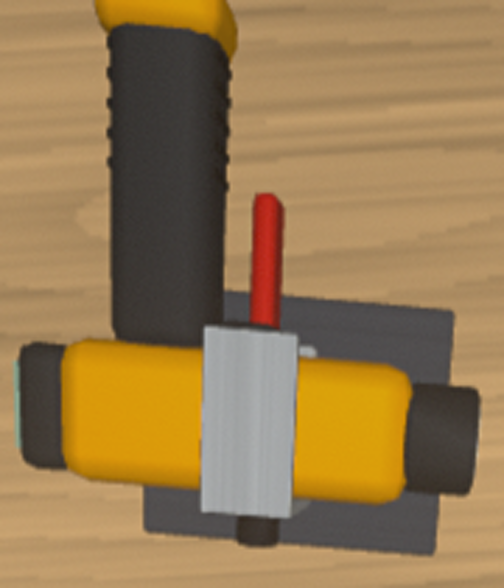

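View pics/w1d.png

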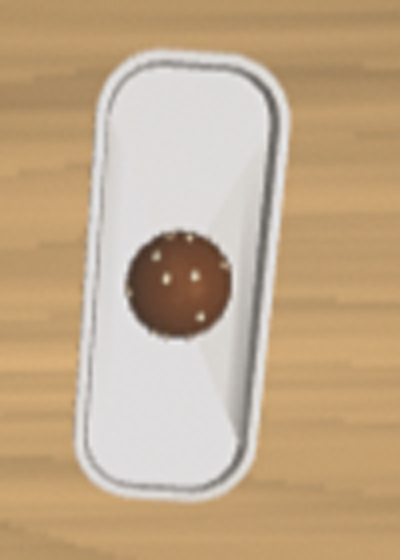

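Emit:
move_arm --steps '[{"xyz": [0.03,0.018,0.0],"angular": [0,0,-0.044],"grip": 1},{"xyz": [0.03,0.018,-0.01],"angular": [0,0,-0.044],"grip": 1},{"xyz": [0.03,0.018,-0.02],"angular": [0,0,0],"grip": 1},{"xyz": [0.03,0.018,-0.02],"angular": [0,0,0],"grip": 1},{"xyz": [0.015,0.01,-0.02],"angular": [0,0,0],"grip": 1},{"xyz": [0,0,0],"angular": [0,0,0],"grip": 1}]'

```text
time_s: 5.35
tcp_pos: [0.5565, 0.2555, 0.2605]
eef_rot: [[0.024, -0.17, -0.985], [-0.003, -0.985, 0.17], [-1.0, -0.001, -0.024]]
ft_force: [0.1, -0.9, -0.8]
width: 0.0939
```

```bash
python3 w.py 3 handle,trigger_face; python3 -c "
from h import *
s=bot.state();print(s['tcp_pos'],s['eef_rot'],s['q'])"
```

```text
cam [0.6292 0.2444 0.4208]
handle [305.7 239.2] 0.81 [0.5596 0.2742 0.13  ]
trigger_face [353.  242.8] 0.96 [0.549  0.2327 0.13  ]
[0.5561 0.2556 0.2665] 5.5
[0.55611476 0.25557411 0.26652345] [[ 3.10916051e-02 -1.69713487e-01 -9.85002865e-01]
 [-8.64879872e-04 -9.85483505e-01  1.69769000e-01]
 [-9.99516165e-01 -4.42648156e-03 -3.07870458e-02]] [ 14.28972242   6.33378131  93.91059171  -0.49854482  78.04167919
 114.16088883]
```

View pics/w3.png

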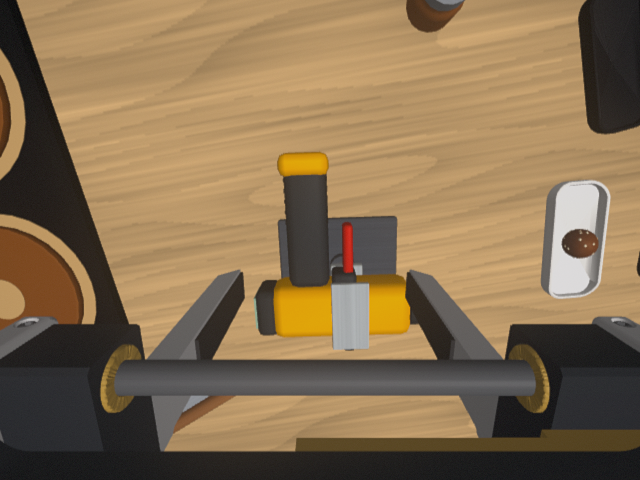

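```bash
cat > fit2.py <<'E'
import pickle
from h import *
from scipy.optimize import least_squares
np.set_printoptions(precision=4,suppress=True)
s1,s2,s3=[pickle.load(open(f"w{k}.pkl","rb")) for k in (1,2,3)]
O=[(s2,(332,111),(.075,.06,.012)),(s2,(325,198),(.075,-.06,.012)),(s2,(222,188),(-.075,-.06,.012)),
(s1,(199,113),(.075,.06,.012)),(s1,(196,198),(.075,-.06,.012)),
(s2,(340.5,157),(.08,0,.13)),(s1,(164,157),(.08,0,.13)),
(s2,(265,70),(0,.078,.137)),(s2,(270,90.6),(.0045,.06,.13)),(s1,(86,90.5),(.0045,.06,.13)),
(s3,(397,217),(.075,.06,.012)),(s3,(279,220),(-.075,.06,.012)),(s3,(347,223),(0,.078,.137)),(s3,(353,242.8),(.0045,.06,.13))]
def world(p,m):
    c,s=np.cos(p[2]),np.sin(p[2]); return np.array([p[0]+c*m[0]-s*m[1],p[1]+s*m[0]+c*m[1],m[2]])
if __name__=="__main__":
    def f(p): return np.concatenate([proj(s,world(p,m))-np.array(px) for s,px,m in O])
    r=least_squares(f,[.485,.24,-1.6],loss="soft_l1",f_scale=2.)
    p=r.x;print("pose",p,np.degrees(p[2]));print(f(p).reshape(-1,2))
    for n,m in dict(lens=(.08,0,.13),grasp=(-.028,.057,.13),target=(.2,0,.13)).items(): print(n,world(p,m))
    for q in [(-.053,.07,.146),(-.017,.07,.146),(-.017,.07,.114),(.0045,.06,.139)]: print(q,proj(s3,world(p,q)))
    print(tri([(s1,(86,90.5)),(s2,(270,90.6)),(s3,(353,242.8))]))
    im=cv2.imread("pics/w3.png");cv2.imwrite("pics/w3c.png",cv2.resize(im[140:360,230:430],None,fx=3,fy=3,interpolation=cv2.INTER_CUBIC))
E
python3 fit2.py
```

```text
pose [ 0.4918  0.2476 -1.7166] -98.35318689361068
[[ 3.0747 -0.5028]
 [ 2.085   0.8479]
 [ 0.6006  1.6449]
 [ 1.2104 -0.1436]
 [ 1.2964  2.4575]
 [-2.7     0.8489]
 [-1.6134  3.7843]
 [-1.2705 -2.05  ]
 [-1.3092 -0.9002]
 [ 1.1235 -0.4265]
 [ 3.3966 -0.8026]
 [ 0.9941 -0.7036]
 [-0.9183  0.6665]
 [-2.1887 -1.2519]]
lens [0.4802 0.1685 0.13  ]
grasp [0.5523 0.2671 0.13  ]
target [0.4628 0.0498 0.13  ]
(-0.053, 0.07, 0.146) [284.4389 236.6148]
(-0.017, 0.07, 0.146) [326.7979 235.5425]
(-0.017, 0.07, 0.114) [326.6302 227.5678]
(0.0045, 0.06, 0.139) [351.5806 244.1399]
(array([0.5495, 0.233 , 0.1334]), [np.float64(0.0003926035298606028), np.float64(0.0004998637734435817), np.float64(0.00046789185788742143)])
```

View pics/w3c.png

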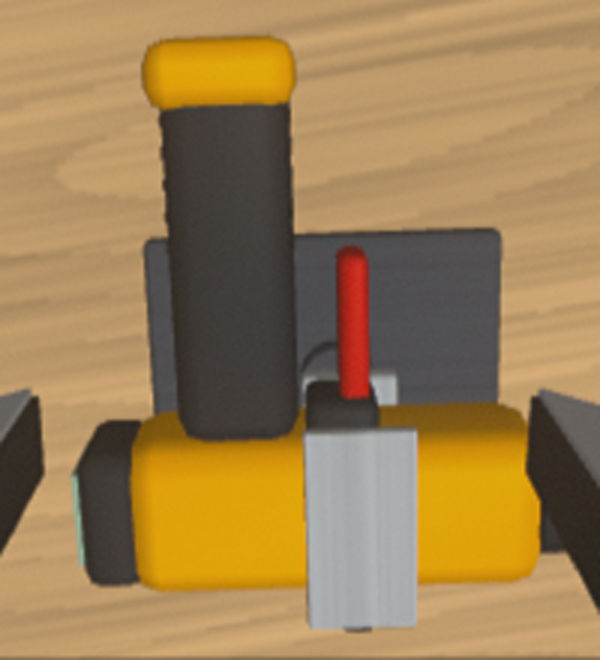

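Emit:
move_arm --steps '[{"xyz": [-0.005,0.01,-0.02],"angular": [0,0.031,0.02],"grip": 1},{"xyz": [0,0,0],"angular": [0,0,0],"grip": 1}]'

```text
time_s: 5.67
tcp_pos: [0.5516, 0.2636, 0.251]
eef_rot: [[0.006, -0.153, -0.988], [0.001, -0.988, 0.153], [-1.0, -0.002, -0.005]]
ft_force: [-0.8, -0.1, -1.0]
width: 0.094
```

```bash
python3 -c "
from h import *
s=bot.state();print(s['tcp_pos'],s['eef_rot'],s['q'],s['joint_velocities'])"
```

```text
[0.55160156 0.2636334  0.25095335] [[ 5.58026958e-03 -1.52538296e-01 -9.88281806e-01]
 [ 9.98042446e-04 -9.88295852e-01  1.52546099e-01]
 [-9.99983932e-01 -1.83759555e-03 -5.36271758e-03]] [ 1.49435423e+01  7.67182145e+00  9.40691028e+01 -2.78113861e-02
  7.79354167e+01  1.13723629e+02] [-2.35361109 -6.32197632 -3.42429955 -1.63339769  0.70000922  0.26970494]
```

Emit:
move_arm --steps '[{"xyz": [0,0.002,-0.025],"angular": [0,0,0],"grip": 1},{"xyz": [0,0,-0.025],"angular": [0,0,0],"grip": 1},{"xyz": [0,0,-0.025],"angular": [0,0,0],"grip": 1},{"xyz": [0,0,-0.02],"angular": [0,0,0],"grip": 1},{"xyz": [0,0,-0.01],"angular": [0,0,0],"grip": 1},{"xyz": [0,0,0],"angular": [0,0,0],"grip": 1},{"xyz": [0,0,0],"angular": [0,0,0],"grip": 1}]'

```text
time_s: 6.25
tcp_pos: [0.5563, 0.2616, 0.1627]
eef_rot: [[0.036, -0.159, -0.987], [0.006, -0.987, 0.159], [-0.999, -0.012, -0.035]]
ft_force: [-0.7, -0.2, -0.0]
width: 0.0937
```

```bash
python3 -c "
from h import *
s=bot.state();print(s['tcp_pos'],s['eef_rot'],s['joint_velocities'])"; python3 w.py 4 trigger_face
```

```text
[0.55633103 0.26155529 0.16273433] [[ 0.0362905  -0.1586169  -0.98667304]
 [ 0.00636737 -0.98726666  0.15894652]
 [-0.999321   -0.01205076 -0.03481843]] [-0.46048879 -1.3189769   0.30379353 -0.07369748  0.19086405 -0.05391712]
cam [0.6272 0.2498 0.3239]
trigger_face [375.2 281.8] 0.92 [0.5498 0.2331 0.13  ]
[0.5568 0.2619 0.1632] 6.35
```

View pics/w4.png

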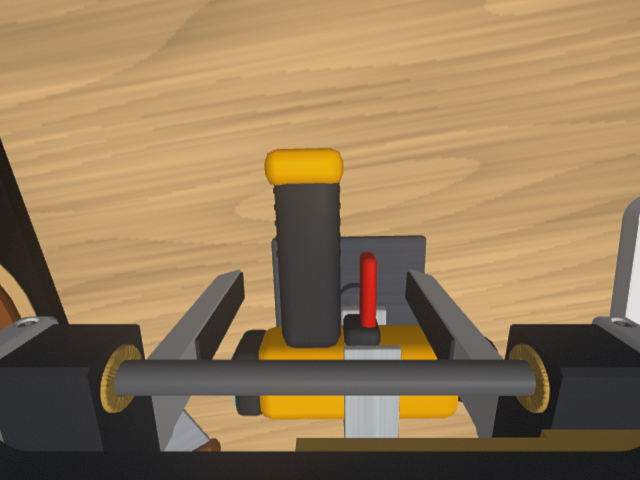

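Emit:
move_arm --steps '[{"xyz": [-0.005,0.004,-0.012],"angular": [-0.006,0.036,0],"grip": 1},{"xyz": [0,0,-0.012],"angular": [0,0.005,0],"grip": 1},{"xyz": [-0.001,0.001,-0.008],"angular": [0,0.006,0],"grip": 1},{"xyz": [0,0,0],"angular": [0,0,0],"grip": 1},{"xyz": [0,0,0],"angular": [0,0,0],"grip": 1}]'

```text
time_s: 6.77
tcp_pos: [0.5523, 0.268, 0.1321]
eef_rot: [[-0.008, -0.159, -0.987], [0.002, -0.987, 0.159], [-1.0, -0.0, 0.008]]
ft_force: [0.3, 0.2, 0.1]
width: 0.0943
```

```bash
python3 w.py 5 trigger_face
```

```text
cam [0.6302 0.2571 0.29  ]
trigger_face [396.6 293.7] 0.72 [0.5494 0.232  0.13  ]
trigger_face [357.2 290.6] 0.3 [0.5545 0.2522 0.13  ]
[0.5523 0.268  0.1324] 6.8667
```

View pics/w5.png

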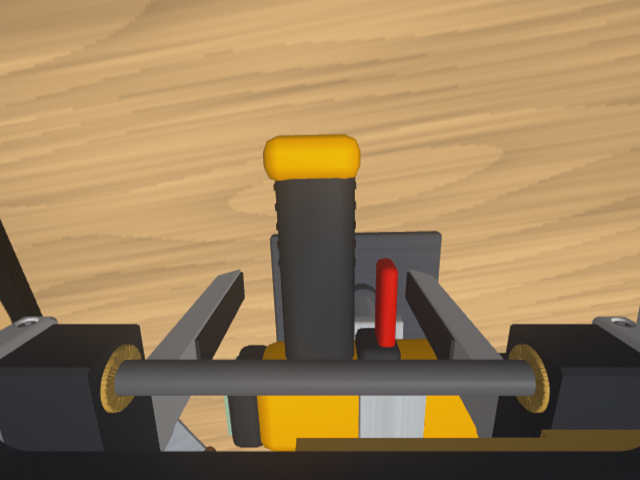

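Emit:
move_arm --steps '[{"xyz": [0,-0.0035,0],"angular": [0,0,0],"grip": 1},{"xyz": [0,0,0],"angular": [0,0,0],"grip": 0.4},{"xyz": [0,0,0],"angular": [0,0,0],"grip": 0.4},{"xyz": [0,0,0],"angular": [0,0,0],"grip": 0.4},{"xyz": [0,0,0],"angular": [0,0,0],"grip": 0.4},{"xyz": [0,0,0],"angular": [0,0,0],"grip": 0.4}]'

```text
time_s: 7.37
tcp_pos: [0.553, 0.2639, 0.1338]
eef_rot: [[-0.006, -0.159, -0.987], [0.002, -0.987, 0.159], [-1.0, -0.001, 0.006]]
ft_force: [0.1, -4.4, -0.7]
width: 0.064
```

```bash
python3 w.py 6 trigger_face; python3 -c "
from h import *
s=bot.state();print(s['ft_force'],s['width'],s['joint_velocities'])"
```

```text
cam [0.6305 0.253  0.2919]
trigger_face [387.4 296.2] 0.84 [0.5486 0.2326 0.13  ]
trigger_face [355.5 290.4] 0.7 [0.5547 0.2489 0.13  ]
[0.5531 0.2628 0.1336] 7.4667
[ 0.53767137 -7.47927805  1.76484515] 0.05624333086941725 [-0.31855719  0.07984872  0.05290954 -0.60223503  0.23720676 -0.04275928]
```

View pics/w6.png

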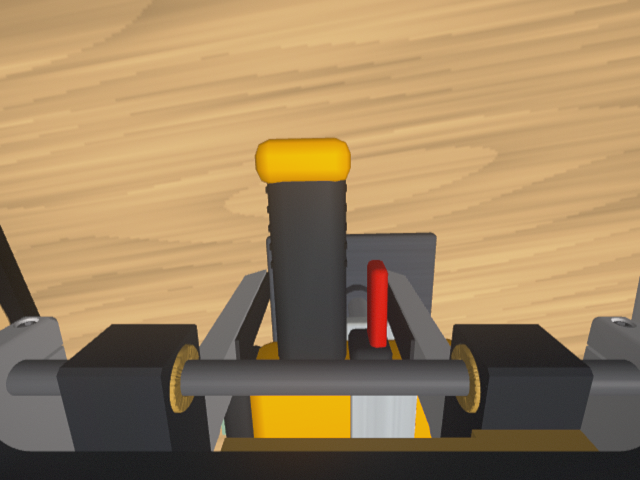

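Emit:
move_arm --steps '[{"xyz": [0,0,0],"angular": [0,0,0],"grip": 0.4},{"xyz": [0,0,0],"angular": [0,0,0],"grip": 0.4},{"xyz": [0,0,0],"angular": [0,0,0],"grip": 0.4}]'

```text
time_s: 7.72
tcp_pos: [0.5533, 0.2636, 0.1336]
eef_rot: [[-0.005, -0.157, -0.988], [0.001, -0.988, 0.157], [-1.0, -0.0, 0.005]]
ft_force: [1.3, 0.1, 0.0]
width: 0.0509
```

```bash
python3 w.py 7 trigger_face; python3 -c "
from h import *
s=bot.state();print(s['ft_force'],s['width'],s['joint_velocities'])"
```

```text
cam [0.6307 0.253  0.2917]
trigger_face [370.6 297.3] 0.86 [0.5499 0.2412 0.13  ]
[0.5533 0.2636 0.1336] 7.8167
[ 1.31343116  0.44772034 -1.06184992] 0.05073570091969407 [ 0.07798666 -0.04659191 -0.04659139  0.01302438  0.00292588  0.10078841]
```

View pics/w7.png

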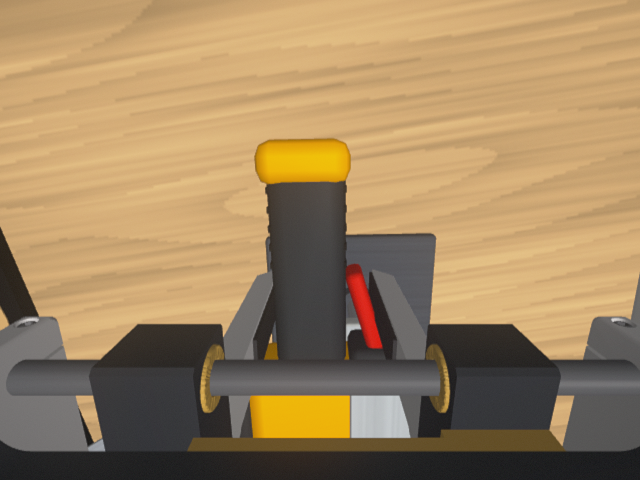

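The trigger is swung against the handle side: its red tip is at (352,270) and the opening has stopped at 50.7 mm, as expected when home. I hold briefly, then release.

Emit:
move_arm --steps '[{"xyz": [0,0,0],"angular": [0,0,0],"grip": 0.4},{"xyz": [0,0,0],"angular": [0,0,0],"grip": 0.4},{"xyz": [0,0,0],"angular": [0,0,0],"grip": 1},{"xyz": [0,0,0],"angular": [0,0,0],"grip": 1},{"xyz": [0,0,0],"angular": [0,0,0],"grip": 1},{"xyz": [0,0,0],"angular": [0,0,0],"grip": 1},{"xyz": [0,0,0],"angular": [0,0,0],"grip": 1},{"xyz": [0,0,0],"angular": [0,0,0],"grip": 1}]'

```text
time_s: 8.48
tcp_pos: [0.5531, 0.2624, 0.1334]
eef_rot: [[-0.006, -0.159, -0.987], [-0.001, -0.987, 0.159], [-1.0, 0.002, 0.006]]
ft_force: [0.5, -0.2, -0.3]
width: 0.0872
```

```bash
python3 w.py 8 trigger_face; python3 -c "
from h import *
s=bot.state();print(s['ft_force'],s['width'],s['joint_velocities'])"
```

```text
cam [0.6306 0.2518 0.2915]
trigger_face [384.6 295.6] 0.58 [0.5494 0.2325 0.13  ]
[0.5531 0.2624 0.1334] 8.5833
[ 0.11602949 -0.6793907  -0.34900625] 0.09323603702722201 [ 0.15797447  0.16297397  0.13554796 -0.18402839  0.04072836 -0.05464065]
```

View pics/w8.png

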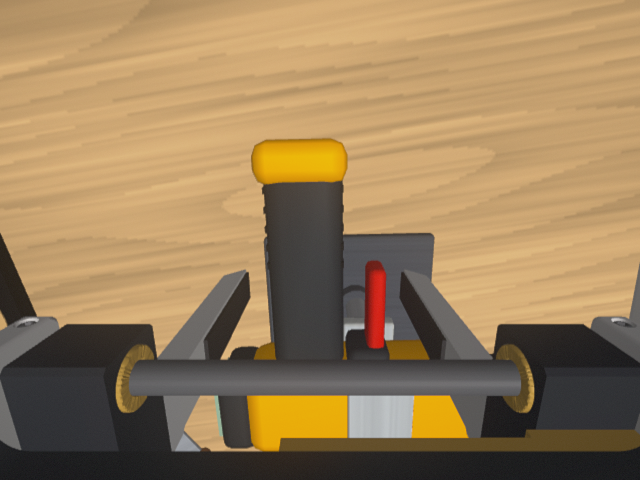

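Emit:
move_arm --steps '[{"xyz": [0,0,0.025],"angular": [0,0,0],"grip": 1},{"xyz": [0,0,0.03],"angular": [0,0,0],"grip": 1},{"xyz": [0,0,0.03],"angular": [0,0,0],"grip": 1},{"xyz": [0,0,0.03],"angular": [0,0,0],"grip": 1},{"xyz": [0,-0.01,0.03],"angular": [0,0,0],"grip": 1},{"xyz": [-0.01,-0.03,0.01],"angular": [0,0,0.02],"grip": 1},{"xyz": [-0.015,-0.04,0],"angular": [0,0,0.02],"grip": 1},{"xyz": [-0.015,-0.04,0],"angular": [0,0,0.02],"grip": 1}]'

```text
time_s: 9.25
tcp_pos: [0.51, 0.1443, 0.2941]
eef_rot: [[-0.008, -0.087, -0.996], [-0.001, -0.996, 0.087], [-1.0, 0.002, 0.007]]
ft_force: [0.2, -0.3, -0.2]
width: 0.0942
```

Emit:
move_arm --steps '[{"xyz": [-0.015,-0.04,0],"angular": [0,0,0.02],"grip": 1},{"xyz": [-0.015,-0.04,0],"angular": [0,0,0],"grip": 1},{"xyz": [-0.015,-0.04,0],"angular": [0,0,0],"grip": 1},{"xyz": [-0.015,-0.035,-0.01],"angular": [0,0,0],"grip": 1},{"xyz": [0,0,0],"angular": [0,0,0],"grip": 1}]'

```text
time_s: 9.67
tcp_pos: [0.4476, -0.0143, 0.2863]
eef_rot: [[-0.0, -0.068, -0.998], [-0.004, -0.998, 0.068], [-1.0, 0.004, -0.0]]
ft_force: [-0.5, 0.2, -0.0]
width: 0.0937
```

```bash
python3 w.py 9 dish,ball_center,lens,trigger_face;  python3 -c "
from h import *
s=bot.state();print(s['tcp_pos'],s['eef_rot'],s['q'])"
```

```text
cam [ 0.525  -0.0173  0.4449]
dish [468.3 212.1] 0.78 [ 0.4258 -0.208   0.    ]
dish [344.5 184.2] 0.73 [ 0.475  -0.0422  0.    ]
ball_center [345.2 188.3] 0.65 [ 0.4729 -0.0413  0.027 ]
lens [132.4 204.6] 0.95 [0.4844 0.1676 0.13  ]
lens [126.7 182.4] 0.27 [0.5054 0.1682 0.13  ]
trigger_face [ 43.8 137.4] 0.67 [0.5503 0.2336 0.13  ]
[ 0.4505 -0.0093  0.2884] 9.9167
[ 0.45053427 -0.00929508  0.28837491] [[ 0.00294507 -0.05965223 -0.99821488]
 [-0.00293912 -0.99821541  0.05964359]
 [-0.99999134  0.00275822 -0.00311514]] [-15.58276273 -16.96180515 113.30428003  -0.11764897  83.44976313
  77.85006408]
```

View pics/w9.png

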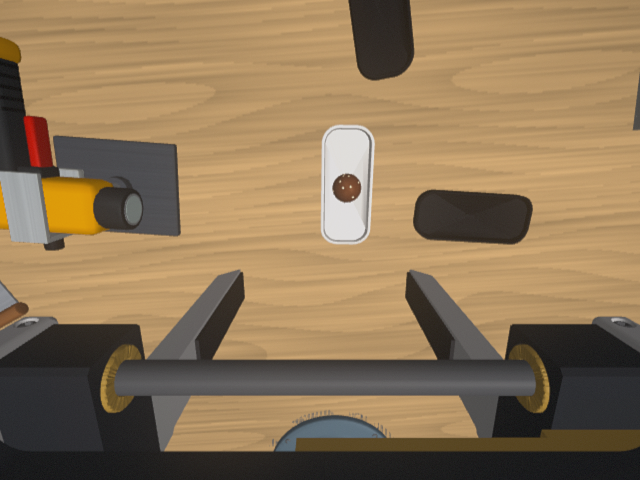

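```bash
cat > dish.py <<'E'
import pickle,sys
from h import *
np.set_printoptions(precision=4,suppress=True)
def dishfit(s,z,guess):
    im=s["image"].astype(int); hsv=cv2.cvtColor(s["image"],cv2.COLOR_BGR2HSV)
    m=((hsv[...,1]<45)&(hsv[...,2]>120)).astype(np.uint8)
    m=cv2.morphologyEx(m,cv2.MORPH_CLOSE,np.ones((5,5)))
    cs,_=cv2.findContours(m,cv2.RETR_EXTERNAL,cv2.CHAIN_APPROX_NONE)
    g=proj(s,guess)
    cs=[c for c in cs if cv2.contourArea(c)>500]
    c=min(cs,key=lambda c:np.linalg.norm(c.reshape(-1,2).mean(0)-g))
    P=np.array([atz(s,p,z)[:2] for p in c.reshape(-1,2)+0.0])
    r=cv2.minAreaRect((P*1000).astype(np.float32)); b=cv2.boxPoints(r)
    print("contour px",cv2.boundingRect(c),"rect",r); return r
if __name__=="__main__":
    for k in sys.argv[1:]:
        dishfit(pickle.load(open(f"w{k}.pkl","rb")),.024,(.473,-.045,.02))
E
python3 dish.py 1 2 9
```

```text
contour px (328, 102, 54, 113) rect ((473.896240234375, -42.84211349487305), (64.39124298095703, 148.6455078125), 85.13935852050781)
contour px (463, 93, 60, 114) rect ((473.76568603515625, -43.87818145751953), (64.836669921875, 148.20370483398438), 85.18347930908203)
contour px (321, 125, 54, 119) rect ((474.375244140625, -42.91017150878906), (64.15869140625, 147.69239807128906), 85.17281341552734)
```

Emit:
move_arm --steps '[{"xyz": [0.012,-0.017,-0.02],"angular": [0,0,-0.025],"grip": 1},{"xyz": [0.012,-0.017,-0.03],"angular": [0,0.003,0],"grip": 1},{"xyz": [0,0,-0.035],"angular": [0,0.004,0],"grip": 1},{"xyz": [0,0,-0.035],"angular": [0,0.004,0],"grip": 1},{"xyz": [0,0,-0.02],"angular": [0,0.004,0],"grip": 1},{"xyz": [0,0,0],"angular": [0,0,0],"grip": 1},{"xyz": [0,0,0],"angular": [0,0,0],"grip": 1}]'

```text
time_s: 10.5
tcp_pos: [0.4813, -0.0354, 0.1475]
eef_rot: [[-0.003, -0.066, -0.998], [-0.004, -0.998, 0.066], [-1.0, 0.005, 0.003]]
ft_force: [0.1, 0.5, -0.1]
width: 0.0938
```

```bash
python3 w.py 10 ball_center;python3 dish.py 10;  python3 -c "
from h import *
s=bot.state();print(s['tcp_pos'],s['eef_rot'],s['q'])"
```

```text
cam [ 0.5592 -0.0383  0.3058]
ball_center [334.7 249.7] 0.63 [ 0.4707 -0.0425  0.027 ]
[ 0.4818 -0.0359  0.1487] 10.6
contour px (298, 158, 77, 162) rect ((475.01763916015625, -43.08238220214844), (64.50631713867188, 147.78665161132812), 85.46746826171875)
[ 0.48183816 -0.0359005   0.14873774] [[-5.36260606e-04 -6.66021385e-02 -9.97779468e-01]
 [-5.16790203e-03 -9.97766103e-01  6.66040239e-02]
 [-9.99986503e-01  5.19214365e-03  1.90869329e-04]] [-17.57728912  -3.6006366  116.89078144  -0.31756259  66.65004598
  76.36735192]
```

View pics/w10.png

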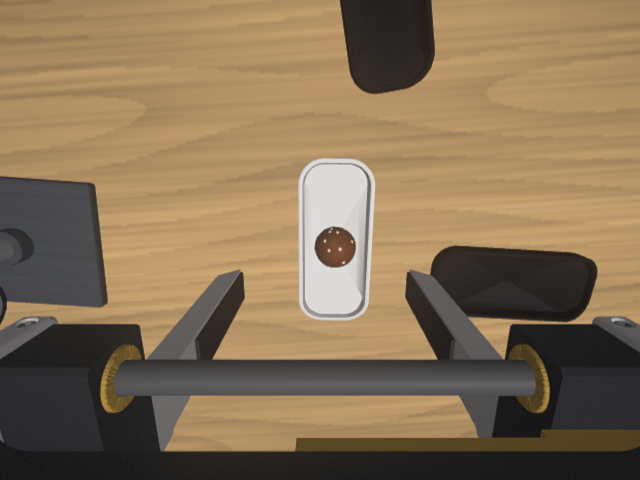

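Emit:
move_arm --steps '[{"xyz": [-0.007,-0.006,-0.02],"angular": [0.005,0,-0.016],"grip": 1},{"xyz": [0,0,-0.025],"angular": [0,0.003,0],"grip": 1},{"xyz": [0,0,-0.025],"angular": [0,0.004,0],"grip": 1},{"xyz": [0,0,-0.015],"angular": [0,0.004,0],"grip": 1},{"xyz": [0,0,0],"angular": [0,0,0],"grip": 1},{"xyz": [0,0,0],"angular": [0,0,0],"grip": 1}]'

```text
time_s: 11.1
tcp_pos: [0.4857, -0.0431, 0.0752]
eef_rot: [[0.015, -0.078, -0.997], [-0.009, -0.997, 0.078], [-1.0, 0.007, -0.015]]
ft_force: [-0.1, -0.2, -0.3]
width: 0.0939
```

```bash
python3 w.py 11 ball_center;python3 dish.py 11;  python3 -c "
from h import *
s=bot.state();print(s['tcp_pos'],s['eef_rot'],s['q'])"
```

```text
cam [ 0.5607 -0.0462  0.235 ]
ball_center [328.4 287.2] 0.75 [ 0.4729 -0.0433  0.027 ]
[ 0.486  -0.0433  0.0758] 11.2
contour px (278, 171, 101, 189) rect ((482.5898132324219, -43.46631622314453), (64.74962615966797, 133.25473022460938), 85.18994903564453)
[ 0.48597711 -0.04327183  0.0757574 ] [[ 0.01598924 -0.07844152 -0.99679049]
 [-0.00907057 -0.99688829  0.07830371]
 [-0.99983102  0.00778944 -0.016651  ]] [-18.31992391   3.28428471 118.88279995  -0.24548066  56.80005454
  76.308051  ]
```

View pics/w11.png

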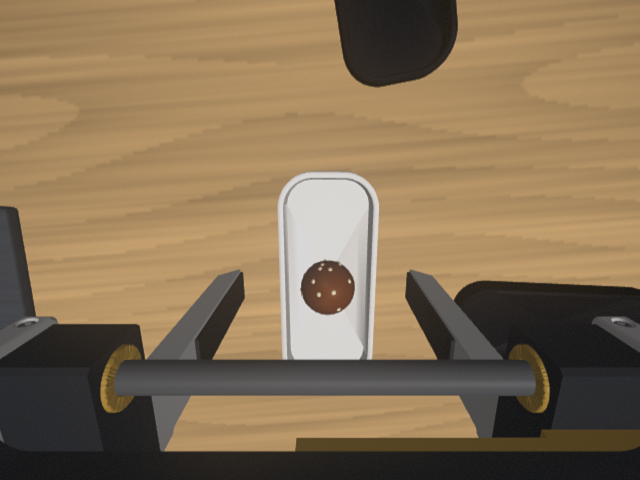

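Emit:
move_arm --steps '[{"xyz": [-0.011,0,-0.01],"angular": [0.009,0.016,0],"grip": 1},{"xyz": [-0.001,0,-0.016],"angular": [0,0.006,0],"grip": 1},{"xyz": [-0.002,0,-0.014],"angular": [0,0.006,0],"grip": 1},{"xyz": [-0.001,0,0],"angular": [0,0,0],"grip": 1},{"xyz": [0,0,0],"angular": [0,0,0],"grip": 1}]'

```text
time_s: 11.62
tcp_pos: [0.4727, -0.0443, 0.0388]
eef_rot: [[-0.005, -0.077, -0.997], [-0.002, -0.997, 0.077], [-1.0, 0.002, 0.005]]
ft_force: [0.7, 0.2, -0.8]
width: 0.0942
```

```bash
python3 w.py 12 ball_center;  python3 -c "
from h import *
s=bot.state();print(s['tcp_pos'],s['eef_rot'],s['q'])"
```

```text
cam [ 0.5508 -0.0484  0.197 ]
[ 0.4729 -0.0443  0.0391] 11.7167
[ 0.47292962 -0.04430827  0.03908915] [[-0.00458364 -0.0772712  -0.99699957]
 [-0.00226061 -0.9970067   0.07728215]
 [-0.99998694  0.00260806  0.00439524]] [-18.94882825   6.38286281 120.39563583  -0.2587257   53.4281149
  75.63777827]
```

View pics/w12.png

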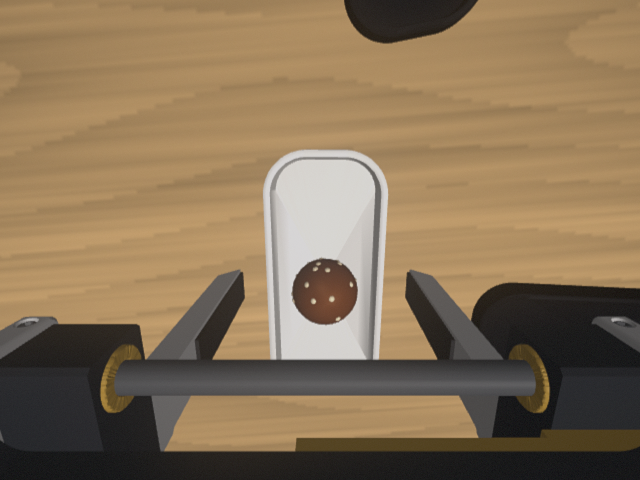

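Emit:
move_arm --steps '[{"xyz": [0.001,0.001,-0.009],"angular": [0,-0.002,0],"grip": 1},{"xyz": [-0.001,0,-0.005],"angular": [0,0.002,0],"grip": 1},{"xyz": [0,0,0],"angular": [0,0,0],"grip": 1},{"xyz": [0,0,0],"angular": [0,0,0],"grip": 1}]'

```text
time_s: 12.05
tcp_pos: [0.4741, -0.0436, 0.0252]
eef_rot: [[-0.002, -0.077, -0.997], [-0.003, -0.997, 0.077], [-1.0, 0.003, 0.001]]
ft_force: [1.3, 0.3, -0.2]
width: 0.0944
```

Emit:
move_arm --steps '[{"xyz": [0,0,0.002],"angular": [0,0,0],"grip": 0.75},{"xyz": [0,0,0],"angular": [0,0,0],"grip": 0.75},{"xyz": [0,0,0],"angular": [0,0,0],"grip": 0.73},{"xyz": [0,0,0],"angular": [0,0,0],"grip": 0.71},{"xyz": [0,0,0],"angular": [0,0,0],"grip": 0.69},{"xyz": [0,0,0],"angular": [0,0,0],"grip": 0.67},{"xyz": [0,0,0],"angular": [0,0,0],"grip": 0.63},{"xyz": [0,0,0],"angular": [0,0,0],"grip": 0.58}]'

```text
time_s: 12.72
tcp_pos: [0.4747, -0.0438, 0.028]
eef_rot: [[-0.0, -0.077, -0.997], [-0.004, -0.997, 0.077], [-1.0, 0.004, 0.0]]
ft_force: [0.4, -0.6, -0.1]
width: 0.0638
```

Emit:
move_arm --steps '[{"xyz": [0,0,0],"angular": [0,0,0],"grip": 0.5},{"xyz": [0,0,0],"angular": [0,0,0],"grip": 0.4},{"xyz": [0,0,0],"angular": [0,0,0],"grip": 0.4}]'

```text
time_s: 12.97
tcp_pos: [0.4747, -0.0438, 0.028]
eef_rot: [[-0.0, -0.077, -0.997], [-0.004, -0.997, 0.077], [-1.0, 0.004, 0.0]]
ft_force: [1.2, -0.8, -0.1]
width: 0.0636
```

```bash
python3 w.py 13 ball_center;  python3 -c "
from h import *
s=bot.state();print(s['tcp_pos'],s['eef_rot'],s['q'],s['width'],s['ft_force'])
c=vision.snapshot('scene');cv2.imwrite('pics/sc13.png',cv2.resize(c['image'][180:300,250:450],None,fx=3.5,fy=3.5))"
```

```text
cam [ 0.5521 -0.0476  0.1865]
ball_center [324.9 303.4] 0.67 [ 0.4729 -0.0421  0.027 ]
[ 0.4747 -0.0438  0.028 ] 13.0667
[ 0.4747409  -0.0437776   0.02798445] [[-3.91945006e-04 -7.68925051e-02 -9.97039312e-01]
 [-3.68932249e-03 -9.97032492e-01  7.68934294e-02]
 [-9.99993118e-01  3.70853755e-03  1.07100657e-04]] [-18.81428968   7.78522488 120.36379312  -0.26381249  51.80436248
  75.75876493] 0.06356106813065733 [-0.02116173 -1.33751817 -0.16944278]
```

View pics/w13.png

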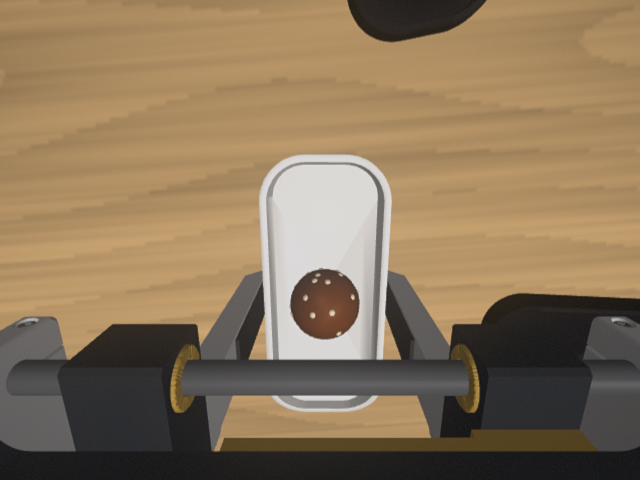

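View pics/sc13.png

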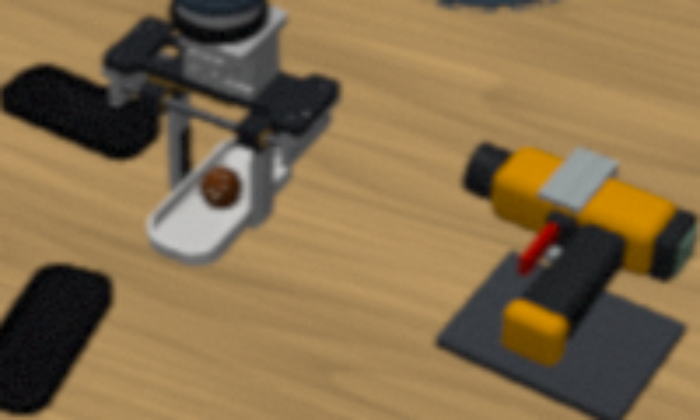

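Emit:
move_arm --steps '[{"xyz": [0,0,0.003],"angular": [0,0,0],"grip": 0.4},{"xyz": [0,0,0.005],"angular": [0,0,0],"grip": 0.4},{"xyz": [0,0,0.007],"angular": [0,0,0],"grip": 0.4},{"xyz": [0,0,0.008],"angular": [0,0,0],"grip": 0.4},{"xyz": [0,0,0.008],"angular": [0,0,0],"grip": 0.4},{"xyz": [0,0,0.008],"angular": [0,0,0],"grip": 0.4},{"xyz": [0,0,0.008],"angular": [0,0,0],"grip": 0.4},{"xyz": [0,0,0.008],"angular": [0,0,0],"grip": 0.4}]'

```text
time_s: 13.78
tcp_pos: [0.4719, -0.0427, 0.0861]
eef_rot: [[-0.006, -0.077, -0.997], [-0.002, -0.997, 0.077], [-1.0, 0.002, 0.006]]
ft_force: [0.7, -0.2, -1.8]
width: 0.0641
```

```bash
python3 w.py 14 ball_center;  python3 -c "
from h import *
s=bot.state();print(s['tcp_pos'],s['eef_rot'],s['q'],s['width'],s['ft_force'])
c=vision.snapshot('scene');cv2.imwrite('pics/sc14.png',cv2.resize(c['image'][180:300,250:450],None,fx=3.5,fy=3.5))"
```

```text
cam [ 0.5502 -0.0468  0.2442]
ball_center [325.5 304.5] 0.71 [ 0.4399 -0.0393  0.027 ]
[ 0.4732 -0.0431  0.087 ] 13.8833
[ 0.47324509 -0.04310963  0.08704155] [[-0.00253259 -0.07688659 -0.99703663]
 [-0.00278419 -0.99703542  0.07689357]
 [-0.99999292  0.00297067  0.00231102]] [-18.80103545   1.0412344  119.76416376  -0.23005802  59.2807583
  75.72647946] 0.06376011748031031 [ 0.3643608  -0.05579236 -1.8051052 ]
```

View pics/w14.png

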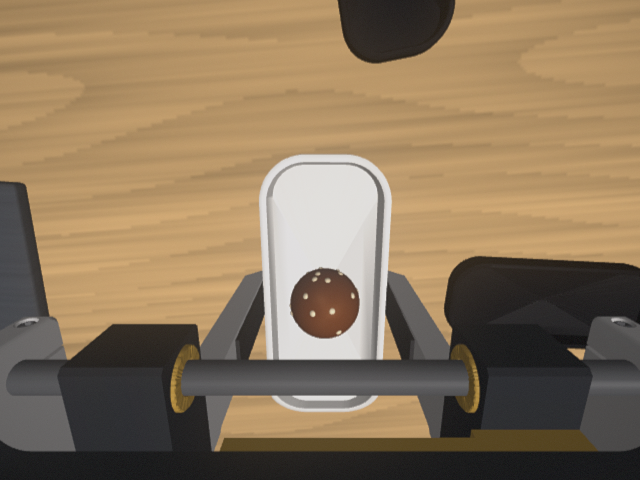

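View pics/sc14.png

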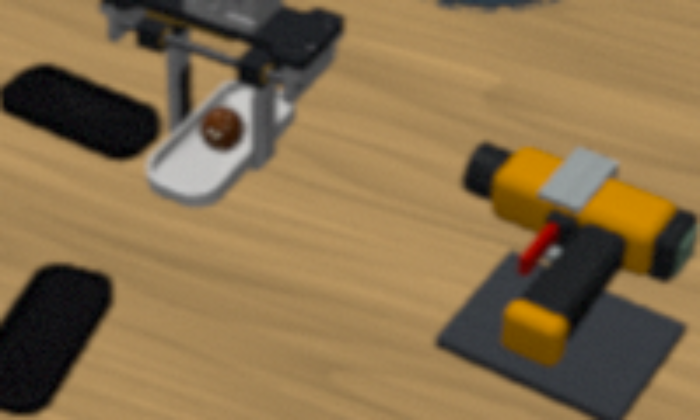

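Emit:
move_arm --steps '[{"xyz": [0,0,0.003],"angular": [0,0,0.02],"grip": 0.4},{"xyz": [0,0,0.004],"angular": [0,0,0.04],"grip": 0.4},{"xyz": [0,0,0.004],"angular": [0,0,0.06],"grip": 0.4},{"xyz": [0,0,0.004],"angular": [0,0,0.06],"grip": 0.4},{"xyz": [0,0,0.004],"angular": [0,0,0.06],"grip": 0.4},{"xyz": [0,0,0.004],"angular": [0,0,0.06],"grip": 0.4},{"xyz": [0,0,0.004],"angular": [0,0,0.06],"grip": 0.4},{"xyz": [0,0,0.004],"angular": [0,0,0.06],"grip": 0.4}]'

```text
time_s: 14.6
tcp_pos: [0.4684, -0.0417, 0.1141]
eef_rot: [[-0.014, 0.361, -0.933], [-0.003, -0.933, -0.361], [-1.0, -0.003, 0.014]]
ft_force: [-0.5, 0.4, -2.8]
width: 0.064
```

```bash
python3 -c "
from h import *
s=bot.state();print(s['tcp_pos'],s['eef_rot'],s['q'],s['width'],s['ft_force'])
c=vision.snapshot('wrist');cv2.imwrite('pics/w15.png',c['image'])"
```

```text
[ 0.4684391  -0.04168699  0.11410882] [[-0.01419776  0.36068189 -0.93258083]
 [-0.00261345 -0.93268503 -0.3606824 ]
 [-0.99989579 -0.00268362  0.01418466]] [-18.71062398  -1.90205924 119.35239498  -0.45096461  63.27285954
  50.35148723] 0.06395022016105834 [-0.54876224  0.39029584 -2.75230981]
```

View pics/w15.png

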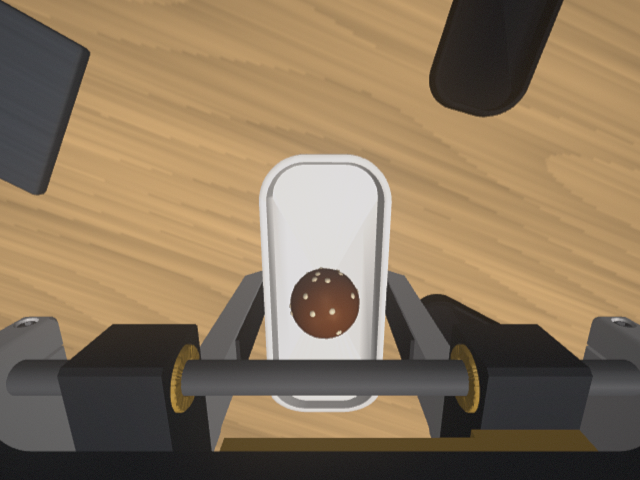

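Emit:
move_arm --steps '[{"xyz": [0,0,0.002],"angular": [0,-0.004,0.06],"grip": 0.4},{"xyz": [0,0,0.002],"angular": [0,-0.004,0.06],"grip": 0.4},{"xyz": [0,0,0.002],"angular": [0,-0.004,0.06],"grip": 0.4},{"xyz": [0,0,0.002],"angular": [0,-0.003,0.06],"grip": 0.4},{"xyz": [0,0,0.002],"angular": [0,-0.001,0.06],"grip": 0.4},{"xyz": [0,0,0.002],"angular": [0,-0.001,0.06],"grip": 0.4},{"xyz": [0,0,0.001],"angular": [0,0,0.06],"grip": 0.4},{"xyz": [0,0,0.001],"angular": [0,0,0.06],"grip": 0.4}]'

```text
time_s: 15.32
tcp_pos: [0.466, -0.0409, 0.1255]
eef_rot: [[-0.002, 0.763, -0.646], [-0.002, -0.646, -0.763], [-1.0, -0.0, 0.002]]
ft_force: [0.0, 0.3, -1.7]
width: 0.0633
```

Emit:
move_arm --steps '[{"xyz": [0,0,0],"angular": [0,0,0.06],"grip": 0.4},{"xyz": [0,0,0],"angular": [0,0,0.06],"grip": 0.4},{"xyz": [0,0,0],"angular": [0,0,0.06],"grip": 0.4},{"xyz": [0,0,0],"angular": [0,0,0.06],"grip": 0.4},{"xyz": [0,0,0],"angular": [0,0,0.06],"grip": 0.4},{"xyz": [0,0,0],"angular": [0,0,0.06],"grip": 0.4},{"xyz": [0,0,0],"angular": [0,0,0.04],"grip": 0.4},{"xyz": [0,0,0],"angular": [0,0,0.02],"grip": 0.4}]'

```text
time_s: 15.98
tcp_pos: [0.463, -0.04, 0.1214]
eef_rot: [[-0.01, 0.965, -0.262], [-0.001, -0.262, -0.965], [-1.0, -0.009, 0.003]]
ft_force: [0.1, 0.5, -2.3]
width: 0.0641
```

```bash
python3 -c "
from h import *
np.set_printoptions(precision=4,suppress=True)
c=vision.snapshot('wrist');cv2.imwrite('pics/w16.png',c['image'])
s=bot.state();print(s['tcp_pos'],s['eef_rot'],s['q'],s['width'],s['ft_force'])
e=s['eef_rot'];print(np.degrees(np.arctan2(e[1,1],e[0,1])))
c=vision.snapshot('scene');cv2.imwrite('pics/sc16.png',cv2.resize(c['image'][150:300,250:450],None,fx=3.5,fy=3.5))"
```

```text
[ 0.4629 -0.04    0.1213] [[-0.0097  0.965  -0.262 ]
 [-0.0006 -0.262  -0.9651]
 [-1.     -0.0092  0.0031]] [-18.8423  -3.56   120.0772  -0.2349  63.9986  -3.5513] 0.06371389174360545 [-0.4942 -0.6267 -1.8075]
-15.187877727274364
```

View pics/w16.png

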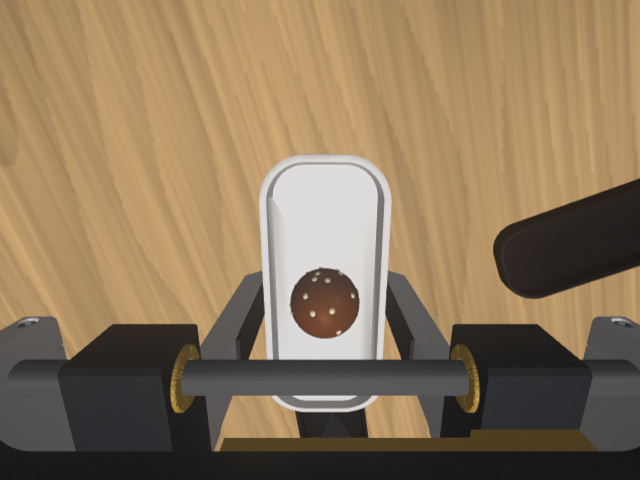

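View pics/sc16.png

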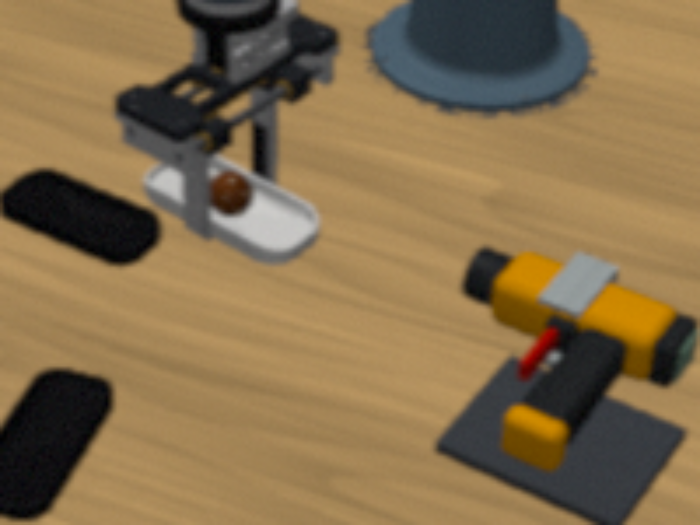

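Emit:
move_arm --steps '[{"xyz": [0,0.002,0.002],"angular": [0,-0.003,0.02],"grip": 0.4},{"xyz": [0,0.004,0.002],"angular": [0,-0.003,0.02],"grip": 0.4},{"xyz": [0,0.006,0.002],"angular": [0,-0.003,0.02],"grip": 0.4},{"xyz": [0,0.008,0.002],"angular": [0,-0.002,0.02],"grip": 0.4},{"xyz": [0,0.009,0.002],"angular": [0,0,0.02],"grip": 0.4},{"xyz": [0,0.009,0.002],"angular": [0,0,0.02],"grip": 0.4},{"xyz": [0,0.009,0.001],"angular": [0,0,0.01],"grip": 0.4},{"xyz": [0,0.009,0],"angular": [0,0,0],"grip": 0.4}]'

```text
time_s: 16.75
tcp_pos: [0.4628, 0.0209, 0.136]
eef_rot: [[0.003, 0.992, -0.127], [-0.0, -0.127, -0.992], [-1.0, 0.003, 0.0]]
ft_force: [1.0, -0.5, -2.1]
width: 0.064
```

Emit:
move_arm --steps '[{"xyz": [0,0.008,0],"angular": [0,0,0],"grip": 0.4},{"xyz": [0,0.006,0],"angular": [0,0,0],"grip": 0.4},{"xyz": [0,0.004,0],"angular": [0,0,0],"grip": 0.4},{"xyz": [0,0.002,0],"angular": [0,0,0],"grip": 0.4},{"xyz": [0,0,0],"angular": [0,0,0],"grip": 0.4}]'

```text
time_s: 17.17
tcp_pos: [0.4624, 0.0459, 0.1358]
eef_rot: [[0.003, 0.992, -0.123], [-0.0, -0.123, -0.992], [-1.0, 0.003, -0.0]]
ft_force: [-0.1, 0.2, -1.3]
width: 0.0637
```

```bash
cat > chk.py <<'E'
from h import *
import sys
np.set_printoptions(precision=4,suppress=True)
k=sys.argv[1]
c=vision.snapshot('wrist');cv2.imwrite(f'pics/w{k}.png',c['image'])
s=bot.state();print(s['time_s'],s['tcp_pos'],s['eef_rot'],s['q'],s['width'],s['ft_force'],s['joint_velocities'])
e=s['eef_rot'];print(np.degrees(np.arctan2(e[1,1],e[0,1])))
L={}
for n in ("scene","side"):
    c=vision.snapshot(n);im=c['image']
    x,y=(250,150) if n=="scene" else (210,190)
    cv2.imwrite(f'pics/{n}{k}.png',cv2.resize(im[y:y+150,x:x+200],None,fx=3.5,fy=3.5,interpolation=cv2.INTER_CUBIC))
    for t in ("lens","ball_center"):
        r=tip_of(t,c)
        if r: L.setdefault(t,[]).append((c,r[0]["point"])); print(n,t,r[0]["point"],r[0]["confidence"])
for t in L:
    if len(L[t])==2: print(t,tri(L[t]))
E
python3 chk.py 17
```

```text
17.2167 [0.4624 0.0457 0.1357] [[ 0.0027  0.9923 -0.1234]
 [-0.0002 -0.1234 -0.9924]
 [-1.      0.0027 -0.0001]] [ -8.3903  -5.3468 120.0315   0.0106  65.161   -1.3046] 0.06362816491292159 [-0.1294  0.703  -2.1686] [-0.6629 -0.0971  0.0103 -0.1325 -0.0979 -0.3697]
-7.090142963182684
scene lens [385.4, 225.1] 0.78
scene ball_center [341.0, 210.1] 0.41
side lens [307.3, 264.2] 0.65
side ball_center [350.3, 244.2] 0.69
lens (array([0.4717, 0.1635, 0.1307]), [np.float64(0.000406342619670881), np.float64(0.0004063426196707842)])
ball_center (array([0.4634, 0.0362, 0.1294]), [np.float64(0.0011670709152743891), np.float64(0.001167070915274375)])
```

View pics/w17.png

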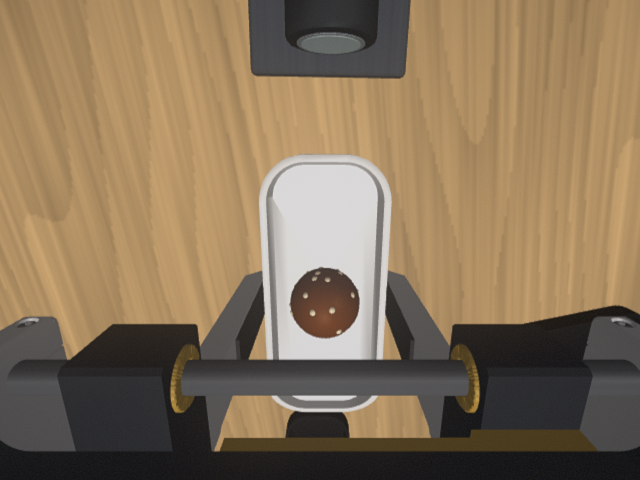

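View pics/scene17.png

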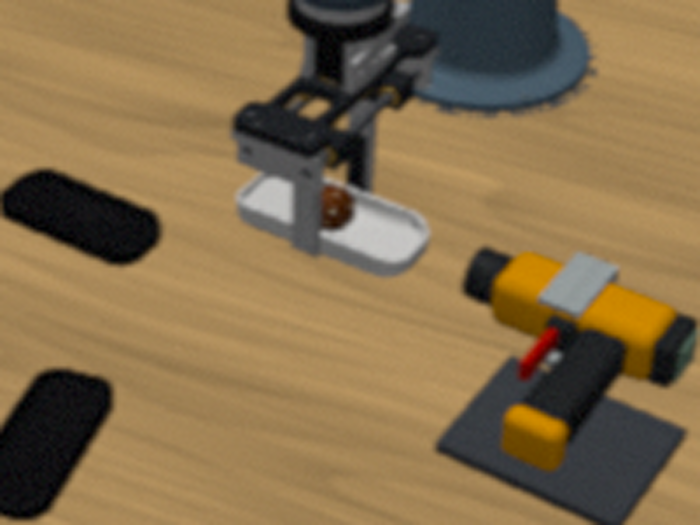

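View pics/side17.png

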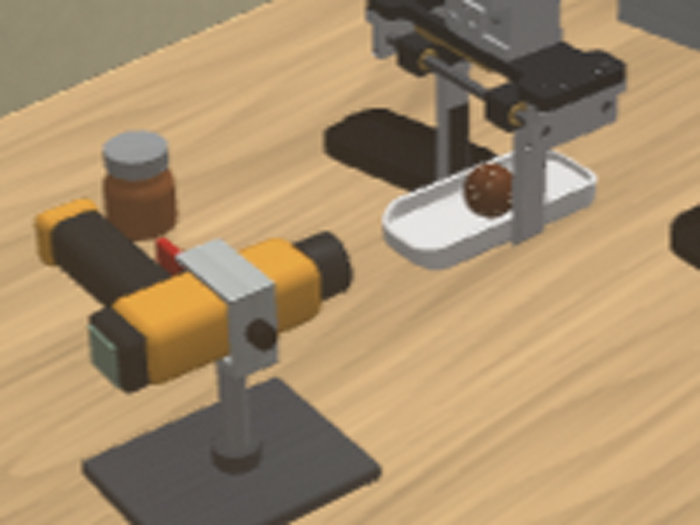

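Everything lines up. In the wrist picture the lens centre is at (331,43) and the dish axis at column 326. The ball is mid-dish at (325,303), and the trigger is at rest. I make one small trim, let it settle, and check again.

Emit:
move_arm --steps '[{"xyz": [0.002,0.001,-0.003],"angular": [0,0.002,-0.01],"grip": 0.4},{"xyz": [0,0,0],"angular": [0,0,0],"grip": 0.4},{"xyz": [0,0,0],"angular": [0,0,0],"grip": 0.4},{"xyz": [0,0,0],"angular": [0,0,0],"grip": 0.4},{"xyz": [0,0,0],"angular": [0,0,0],"grip": 0.4},{"xyz": [0,0,0],"angular": [0,0,0],"grip": 0.4}]'

```text
time_s: 18.02
tcp_pos: [0.4648, 0.0456, 0.1325]
eef_rot: [[0.001, 0.991, -0.137], [-0.0, -0.137, -0.991], [-1.0, 0.001, 0.0]]
ft_force: [0.9, -1.1, -2.5]
width: 0.0641
```

```bash
python3 chk.py 18
```

```text
18.0667 [0.4648 0.0456 0.1324] [[ 0.0006  0.9906 -0.1368]
 [-0.0003 -0.1368 -0.9906]
 [-1.      0.0006  0.0002]] [ -8.3455  -4.6147 119.7411  -0.0128  64.837   -0.4785] 0.06429546880814418 [-0.2018  0.2636 -2.2744] [-0.1683 -0.0352  0.0273  0.118  -0.0371 -0.051 ]
-7.861484458329897
scene lens [385.0, 228.2] 0.82
scene ball_center [343.6, 210.9] 0.41
side lens [304.5, 265.4] 0.77
side ball_center [350.0, 247.7] 0.48
lens (array([0.4783, 0.1656, 0.1258]), [np.float64(0.0007168614493302595), np.float64(0.0007168614493302363)])
ball_center (array([0.4585, 0.0419, 0.125 ]), [np.float64(0.0015348895334809567), np.float64(0.0015348895334809747)])
```

View pics/w18.png

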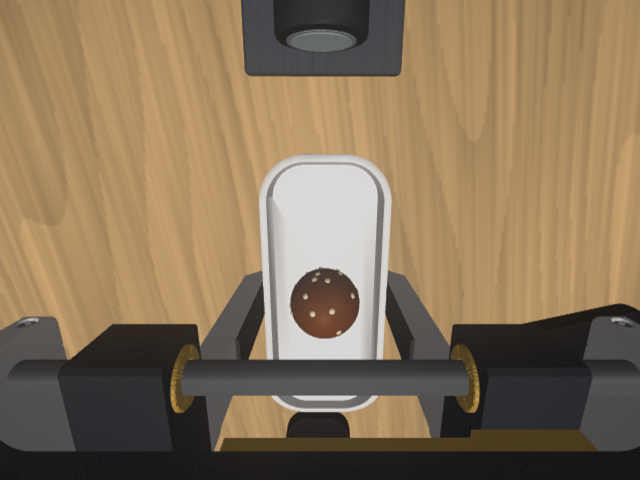

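The lens is now at column 321 against 325 for the dish axis and ball. The arm is still, and the tool's tilt from vertical is under 0.1 degrees. I hand in.

```bash
python3 -c "
from h import *
print(bot.job_done())"
```

```text
the job is handed in; nothing more can be done
None
```

The job is handed in, after about 18 s of the 54 s allowed. No verdict came back, so success is judged only from my own checks.

- **Trigger:** I squeezed it between the fingers and the back of the handle until the opening stopped at 50.7 mm, then opened fully. The picture afterwards showed it straight again, and the later scene pictures still showed it at rest.
- **Dish:** I gripped it by its long sides near the middle (opening 63.6 mm). I lifted it about 6 cm while still crosswise, then gave it a quarter turn and carried it in front of the lens.
- **Final position:** The tool was at (0.465, 0.046, 0.132) m, still, and less than 0.1° from pointing straight down. The dish axis was within about 1° of the line of sight. By the tool position, the ball is at about lens height and 12 cm ahead of it. The ball kept the same pixel place in the dish from the grasp to the end.
- **Disagreement:** The camera and tool readings differ by up to about 1 cm in places. The last scene and side pictures put the ball at (0.459, 0.042, 0.125) and the lens at (0.478, 0.166, 0.126). From the wrist pictures I had the lens at about (0.482, 0.167, 0.13). By either reading the ball is within the allowed limits.

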